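Stand each container in the tray that matches its foot

TASK

Tidy the bench: stand the jar, the vial, the square bottle and the measuring cylinder each upright in the low tray that matches the shape and size of its foot, inside the rim and near the middle, the square bottle with its sides parallel to its tray's. Keep the containers upright and set them down gently without dropping them, and leave the conical flask and the beaker standing where they are.

Things in the scene. Friction and masses are not known exactly. Their poses are not given: they have to be found in the camera images.
- jar: Squat white reagent jar with a wide red screw lid, round foot 59 mm across, 82 mm tall (lid, 56 mm across, from 64 mm up; fixed on), 0.31 kg. Grip the 59 mm body from above, pads about 50 mm up. Origin: centre of its underside; z up.
- vial: Small round sample vial with a black cap, 27 mm across, 56 mm tall, 25 g; body straight to 45 mm, cap 23 mm across. Grip the body about 35 mm up. Origin: centre of its underside; z up.
- square_bottle: Blue bottle of square plan, 54 by 55 mm, with a white round cap; body up to 108 mm (treat it as a straight block), 120 mm tall in all, cap 30 mm across; 0.19 kg. Grip across two parallel flat sides about 76 mm up. Origin: centre of its underside; x and y square to its sides, z up.
- cylinder: Tall clear measuring cylinder, 186 mm tall: straight tube 30 mm across on a blue hexagonal foot 49 mm across the flats, 57 mm across the corners, 8 mm thick; 0.12 kg. Grip the tube about 145 mm up. Origin: centre of its underside; z up.
- large_round_tray: Fixed low grey plastic tray with a dark floor liner, the larger round one: 78 mm across inside, 86 mm outside; rim 8 mm high and 4 mm wide, floor top 3 mm above the worktop. Origin: centre of its underside, on the worktop; z up.
- small_round_tray: Fixed low grey plastic tray with a dark floor liner, the small round one: 46 mm across inside, 54 mm outside; rim 8 mm high and 4 mm wide, floor top 3 mm above the worktop. Origin: centre of its underside, on the worktop; z up.
- square_tray: Fixed low grey plastic tray with a dark floor liner, square: 72 mm wide inside, 80 mm outside; rim 8 mm high and 4 mm wide, floor top 3 mm above the worktop. Origin: centre of its underside, on the worktop; z up; x and y square to its sides.
- hexagonal_tray: Fixed low grey plastic tray with a dark floor liner, hexagonal: 72 mm across the flats inside, 80 mm outside; rim 8 mm high and 4 mm wide, floor top 3 mm above the worktop. Origin: centre of its underside, on the worktop; z up; x points at the middle of one side. The hexagonal foot fits in it at any turn.
- flask: Bystander: clear conical flask, 68 mm across the foot, 115 mm tall, loose, among the trays. Origin: centre of its underside.
- beaker: Bystander: clear beaker, 54 mm across, 70 mm tall, loose, among the trays. Origin: centre of its underside.

How it is judged:
By the outcome, as a careful person would: the job done as asked, in the order asked, and still so for the second after the job is handed in, with the robot touching nothing.
It also fails if it takes over 128 s, if anything falls off the work surface, if the arm or the gripper's body presses on something with over 40 N, if the wrist force passes 120 N, or if a joint passes its speed limit or range.

ROBOT

A 7-joint arm with a two-finger parallel gripper is mounted at the origin on a cart in front of the work surface, level with it; the furniture and walls round the work are solid. World frame = base frame: x ahead of the robot, y to its left, z up, the work surface at z = 0. Lengths are in m, angles in rad, forces in N, time in s.
With the tool pointing down it reaches from about 0.425 to 0.875 m from the base axis. Payload 4.7 kg.
Tool frame: the origin (TCP) lies between the finger pads; the fingertips stand 14 mm ahead of it and the grasp point (between the pads) lies 5 mm behind it; z points along the fingers, y is the line along which they close (so a half turn about z gives the same grasp; the last joint's range is limited). The gripper opens to 87 mm and grips with 3 to 60 N. Pads are 19 mm wide; open, the fingers measure 117 mm over their backs; the gripper's body (75 mm by 190 mm) begins 51 mm behind the grasp point.
Start: joints at [-1.333, 0.321, -0.07, 1.45, 0.023, 1.371, -0.057], TCP at [0.144, 0.634, 0.237] pointing down, gripper open.
Joint ranges: [-2.86, 2.86], [-0.3, 2.09], [-1.38, 1.24], [0.06, 2.45], [-1.56, 4.7], [0.09, 2.05], [-2.69, 2.69]. Speed limits (rad/s): [2.57, 2.57, 3.14, 3.14, 3.14, 3.14, 3.14].

INTERFACE

Orientations are given as a rotation vector (axis times angle).
In Python, from bench import ctrl gives the robot as it stands.
- The arm moves only by the tool step_arm, never from a script. Its argument "commands" is a list of rows, each an object with "travel": the shift along the tool's x, y, z in m, a list of three; "turn": the turn, a rotation vector about the tool's x, y, z in degrees, a list of three. A call has 1 to 5 rows; each row is the pose to reach, as a shift and turn from the pose commanded when the call began, along the tool's axes at that moment; what a row does not reach only later rows make up. A row lasts 1/10 s, in which the tool goes at most 50 mm and 8.59 degrees, less where a joint would pass 70% of its speed; a pose out of reach is approached as far as the arm can. A call with a gripper value outside its range is refused whole. "gripper" is the opening, from 0 (shut) to 1 (fully open), set as the call begins (left out, the last holds). The fingers move at their own pace and stop on an object; "force" is the grip in N (left out, the last holds). Time passes only in rows, so rows that repeat a pose let the fingers close. It gives the time, the measured TCP pose, the force, the opening and the grip force at its end, in the units of the state.
- ctrl.get_state(): the state, without advancing time (a new reading comes with each control period).
- ctrl.get_image(name): name is "side" or "top" or "wrist"; returns the picture (420x560x3 uint8, red, green, blue); there is no depth.
- ctrl.camera_model(name): a dict with "fx", "fy", "cx", "cy" (pixels), "R" (3x3) and "t" (3): a world point X has camera coordinates R X + t; the wrist camera has in their place "T_tool_cam" (4x4, takes a point from camera to tool coordinates, whose origin is the TCP and whose axes are the flange's). Camera axes: x right, y down, z forward; pixel columns grow to the right and rows downward; lengths in m; the calibration is good to about 2 mm. A picture is of the moment at which its call begins: read the wrist's pose just before it. camera_model takes no time and is no camera call.
- ctrl.close_job(): hands the job in; it is judged then, once.
The state is a dict: "time": time; "joint_positions": joint angles; "qd": joint speeds; "joint_torque": joint torques, N m; "position": TCP position; "tool_rot": TCP orientation; "ft_force": force on the tool from outside, world axes, zero at the start; "torque": the same for the moment, N m; "grip_width": opening from 0.0 (shut) to 1.0 (fully open); "grip_force": force on a finger pad.
Only numpy, scipy, OpenCV 4.12 (cv2) and the standard library are available. Lean on these libraries where they do the work, as an engineer would, in place of code of your own. Each camera call takes 0.05 s, during which the arm holds its last target. There are 200 camera calls.

## Working session

There is one attempt and no reset: what is moved stays moved. The work goes in short steps, Python scripts to look and compute and a tool call to move; the robot and the scene stay as the last step left them, time stands still between calls to the robot, and variables do not carry over. Pictures are saved under pics/ and viewed, at most 14 in all, crops included, and the job is handed in when it is done.

Besides the shell and the picture viewer there is one more tool, called after "Request:" in YAML: its name, and indented under it one key for each argument. step_arm: Moves the arm, as the interface text tells. Its arguments: {"type":"object","properties":{"commands":{"type":"array"},"gripper":{"type":"number"},"force":{"type":"number"}},"required":["commands"]}

```bash
ls; mkdir -p pics
python3 - <<'E'
from bench import ctrl
import cv2,numpy as np
np.set_printoptions(precision=4,suppress=True)
s=ctrl.get_state();print(s)
for n in("top","side","wrist"):
    im=ctrl.get_image(n);cv2.imwrite(f"pics/{n}0.png",im[:,:,::-1]);print(n,ctrl.camera_model(n))
E
```

```text
pics
{'time': 0.0, 'joint_positions': array([-1.3329,  0.3218, -0.0701,  1.4517,  0.0226,  1.3708, -0.0569]), 'qd': array([-0.0008,  0.0007,  0.0009, -0.002 ,  0.0014,  0.0002,  0.0001]), 'joint_torque': array([ -0.    , -49.1315,  -0.4042, -31.2513,  -0.0639,   0.0441,
         0.0002]), 'position': array([0.1442, 0.6332, 0.2354]), 'tool_rot': array([-0.3507, -3.1218,  0.0031]), 'ft_force': array([-0.2181,  0.274 , -0.3107]), 'torque': array([-0.0082,  0.0086, -0.0021]), 'grip_force': 0.0, 'grip_width': 0.9975410903637828}
top {'fx': 385.7521626448735, 'fy': 385.7521626448735, 'cx': 273.45092247143475, 'cy': 212.46742934467977, 'R': array([[-0.1901, -0.9817, -0.007 ],
       [-0.9601,  0.1874, -0.2077],
       [ 0.2052, -0.0328, -0.9782]]), 't': array([0.0898, 0.5467, 0.7851])}
side {'fx': 433.203633038725, 'fy': 433.203633038725, 'cx': 286.1220170660649, 'cy': 199.8608156502861, 'R': array([[ 0.6592,  0.7519,  0.0054],
       [ 0.3679, -0.3163, -0.8744],
       [-0.6558,  0.5784, -0.4852]]), 't': array([-0.3594, -0.1749,  1.276 ])}
wrist {'fx': 334.0422165844676, 'fy': 334.0422165844676, 'cx': 282.75643686681997, 'cy': 210.2952056235373, 'T_tool_cam': array([[ 0.0014, -0.9554, -0.2953,  0.0809],
       [ 1.    ,  0.0009,  0.0019, -0.0003],
       [-0.0015, -0.2953,  0.9554, -0.1475],
       [ 0.    ,  0.    ,  0.    ,  1.    ]])}
```

View pics/top0.png

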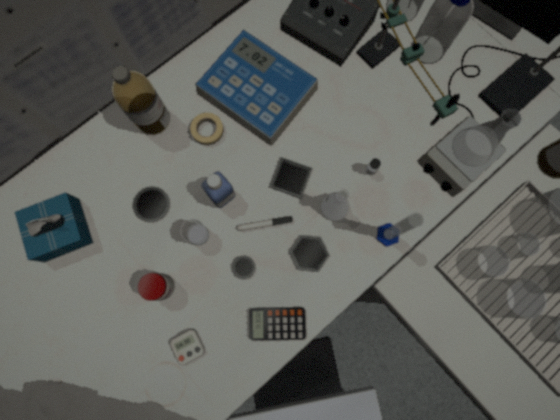

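View pics/side0.png

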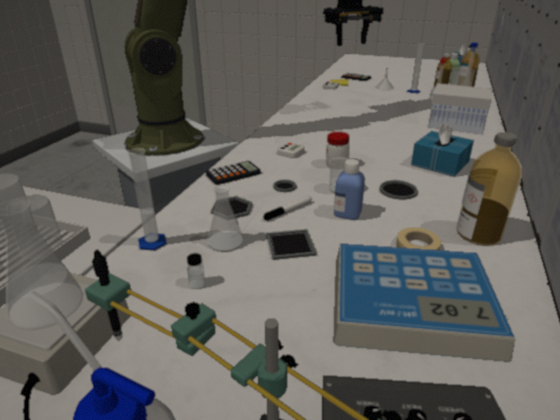

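The top view shows the large round tray (152,204), square tray (291,177), hex tray (309,253), small tray (243,267), jar lid (152,287), bottle cap (215,180), vial cap (374,163), cylinder foot (388,235), flask (333,206) and beaker (196,233). The side view confirms these.

```bash
cat > h.py <<'E'
import cv2,numpy as np
from bench import ctrl
from scipy.spatial.transform import Rotation as Ro
np.set_printoptions(precision=4,suppress=True)
def cam(n,s=None):
    c=ctrl.camera_model(n)
    if n=="wrist":
        T=np.eye(4);T[:3,:3]=Ro.from_rotvec(s["tool_rot"]).as_matrix();T[:3,3]=s["position"]
        M=np.linalg.inv(T@c["T_tool_cam"]);c["R"],c["t"]=M[:3,:3],M[:3,3]
    return c
def plane(c,uv,z):
    uv=np.atleast_2d(uv).astype(float)
    d=np.c_[(uv[:,0]-c["cx"])/c["fx"],(uv[:,1]-c["cy"])/c["fy"],np.ones(len(uv))]@c["R"]
    o=-c["R"].T@c["t"]
    return (o+d*((z-o[2])/d[:,2])[:,None])[:,:2]
def proj(c,X):
    p=np.atleast_2d(X)@c["R"].T+c["t"];return np.c_[c["fx"]*p[:,0]/p[:,2]+c["cx"],c["fy"]*p[:,1]/p[:,2]+c["cy"]]
def blob(mask,seed,r=30):
    m=np.zeros_like(mask);u,v=map(int,seed);m[max(0,v-r):v+r,max(0,u-r):u+r]=mask[max(0,v-r):v+r,max(0,u-r):u+r]
    cs,_=cv2.findContours(m.astype(np.uint8),cv2.RETR_EXTERNAL,cv2.CHAIN_APPROX_NONE)
    cs=[c for c in cs if cv2.contourArea(c)>15]
    if not cs:return None
    return min(cs,key=lambda c:np.hypot(*(c[:,0].mean(0)-seed))-.02*cv2.contourArea(c))[:,0]
def cen(P):
    m=cv2.moments(P.astype(np.float32).reshape(-1,1,2));return np.array([m["m10"],m["m01"]])/m["m00"]
def rect(P):  # mm
    r=cv2.minAreaRect((P*1000).astype(np.float32));return np.round(np.r_[r[0],r[1],r[2]],1)
E
python3 - <<'E'
from h import *
seeds={"top":dict(large=(152,204),square=(291,177),hex=(309,253),small=(243,267),jar=(152,287),capB=(214,181),vialcap=(374,163),foot=(388,235)),
"side":dict(large=(398,189),square=(291,243),hex=(238,207),small=(285,186),jar=(338,138),capB=(352,166),vialcap=(195,261),foot=(151,242))}
zs=dict(large=.003,square=.003,hex=.003,small=.003,jar=.082,capB=.12,vialcap=.056,foot=.008)
for n in("top","side"):
    c=cam(n);im=cv2.imread(f"pics/{n}0.png");h=cv2.cvtColor(im,cv2.COLOR_BGR2HSV);H,S,V=[h[...,i].astype(int) for i in range(3)]
    print(n,"cam",-c["R"].T@c["t"])
    for k,sd in seeds[n].items():
        loc=V[sd[1],sd[0]]
        m={"jar":(S>130)&((H<10)|(H>170)),"foot":(S>140)&(H>100)&(H<135),"capB":(S<60)&(V>120)}.get(k,V<75)
        b=blob(m,sd,25 if k!="foot" else 18)
        if b is None: print(k,"none",h[sd[1],sd[0]]);continue
        P=plane(c,b,zs[k]);print(k,h[sd[1],sd[0]],"px",cen(b),cv2.contourArea(b),"w",cen(P),"rect",rect(P))
E
```

```text
top cam [0.3808 0.0114 0.8821]
large [30 33 31] px [150.0928 203.4422] 854.5 w [0.6423 0.2619] rect [642.3 262.1  78.6  79.9  35.5]
square [60 10 25] px [290.2644 177.4973] 967.5 w [ 0.6414 -0.0734] rect [640.6 -74.1  81.1  78.5  58.5]
hex [10 15 51] px [308.9962 252.8043] 880.5 w [ 0.4579 -0.0797] rect [458.8 -80.1  76.4  80.4  44.2]
small [42 27 48] px [242.7844 266.4591] 311.5 w [0.456  0.0738] rect [456.   74.4  47.6  42.7  79. ]
jar [  2 195  90] px [154.2078 286.9543] 419.5 w [0.4429 0.253 ] rect [442.1 251.6  42.5  53.   59.5]
capB [ 53   8 131] px [214.5493 168.2722] 1120.0 w [0.6564 0.088 ] rect [643.7  92.6 104.1  79.8  78.9]
vialcap [12 41 31] px [374.5588 163.5803] 69.5 w [ 0.6209 -0.2605] rect [ 621.1 -260.4   20.2   21.8   76.1]
foot [103  25  72] px [384.7488 235.6213] 136.0 w [ 0.4627 -0.257 ] rect [ 463.3 -259.4   44.1   40.2   14. ]
side cam [ 1.1381 -0.5231  0.468 ]
large [ 0 57 18] px [398.1224 189.6229] 476.5 w [0.6407 0.2615] rect [639.9 261.5  84.   85.1  49.3]
square [23 64 16] px [290.4743 244.3641] 1002.5 w [ 0.6417 -0.0739] rect [641.1 -75.2  80.6  84.3  59.4]
hex [165  57  18] px [238.402  206.7064] 340.0 w [ 0.4641 -0.0657] rect [462.8 -64.7  56.   84.7  72.8]
small [120  14  18] px [284.4133 185.8671] 173.0 w [0.4554 0.0733] rect [456.1  73.   49.4  51.4  49.4]
jar [  1 229 108] px [337.6488 138.1146] 205.0 w [0.4614 0.2428] rect [462.  243.9  50.   85.3  43.9]
capB [ 18  25 134] px [363.9636 160.5841] 966.5 w [0.6371 0.1257] rect [646.5 105.2  60.7 239.2  38.5]
vialcap [75 85  6] px [193.9447 259.3462] 129.5 w [ 0.6312 -0.2681] rect [ 630.9 -268.1   21.    31.9   65.1]
foot [112 113  97] px [152.112  243.1513] 178.5 w [ 0.4785 -0.271 ] rect [ 477.1 -270.4   45.9   44.1   67.2]
```

```bash
cat >> h.py <<'E'
def target(head):
    a=np.radians(head);x=np.array([np.cos(a),np.sin(a),0]);z=np.array([0,0,-1.]);return np.c_[x,np.cross(z,x),z]
def go(*pts,s=None):
    """print travel/turn from the measured pose for each (x,y,z,head of tool x in deg), each as a separate call chained"""
    s=s or ctrl.get_state();R=Ro.from_rotvec(s["tool_rot"]).as_matrix();p=s["position"]
    print("t",round(s["time"],2),"p",p,"head",round(np.degrees(np.arctan2(R[1,0],R[0,0])),1),"tilt",np.round(R[:2,2],3))
    for x,y,z,h in pts:
        T=target(h);q=np.array([x,y,z])
        print("travel",np.round(R.T@(q-p),3),"turn",np.round(Ro.from_matrix(R.T@T).as_rotvec(degrees=True),1),"dist",round(np.linalg.norm(q-p),3));R,p=T,q
E
python3 -c "
from h import *
go((.445,.25,.235,120))"
```

```text
t 0.15 p [0.1442 0.6334 0.2357] head 167.2 tilt [-0.    -0.001]
travel [-0.378 -0.307  0.001] turn [-0.1  0.  47.2] dist 0.487
```

Request:
step_arm:
  commands:
    - {"travel":[-0.19,-0.154,0],"turn":[0,0,0]}
    - {"travel":[-0.19,-0.154,0],"turn":[0,0,0]}
    - {"travel":[-0.19,-0.154,0],"turn":[0,0,0]}
    - {"travel":[-0.19,-0.154,0],"turn":[0,0,0]}
    - {"travel":[-0.19,-0.154,0],"turn":[0,0,0]}
  gripper: 1

```text
time: 0.65
position: [0.2969, 0.439, 0.2364]
tool_rot: [0.353, 3.121, -0.0]
ft_force: [1.0, 0.7, 0.1]
grip_width: 0.998
grip_force: 0.0
```

Request:
step_arm:
  commands:
    - {"travel":[-0.188,-0.153,0],"turn":[0,0,42]}
    - {"travel":[-0.188,-0.153,0],"turn":[0,0,42]}
    - {"travel":[-0.188,-0.153,0],"turn":[0,0,42]}
    - {"travel":[-0.188,-0.153,0],"turn":[0,0,42]}
    - {"travel":[-0.188,-0.153,0],"turn":[0,0,42]}

```text
time: 1.15
position: [0.446, 0.2478, 0.2366]
tool_rot: [1.457, 2.783, 0.0]
ft_force: [-0.5, 0.4, -0.3]
grip_width: 0.997
grip_force: 0.0
```

Run:
```python
from h import *
s=ctrl.get_state();im=ctrl.get_image("wrist")[:,:,::-1].copy();cv2.imwrite("pics/w1.png",im)
c=cam("wrist",s);h=cv2.cvtColor(im,cv2.COLOR_BGR2HSV);H,S,V=[h[...,i].astype(int) for i in range(3)]
go(s=s);print("jar px",proj(c,[.443,.25,.082]),proj(c,[.6415,.262,.003]))
cs,_=cv2.findContours(((S>120)&((H<10)|(H>170))).astype(np.uint8),0,1)
for b in cs:
    if cv2.contourArea(b)>300:
        b=b[:,0];P=plane(c,b,.082);print(cen(b),cv2.contourArea(b),cen(P),rect(P),np.r_[cv2.minEnclosingCircle((P*1000).astype(np.float32))[0]])
```

```text
t 1.15 p [0.446  0.2478 0.2366] head 124.7 tilt [ 0. -0.]
jar px [[280.8109 194.0604]] [[417.112  258.6406]]
[289.4162 189.3884] 2448.0 [0.4474 0.2577] [447.7 257.9  53.1  52.6  15.5] [447.5172 257.3371]
```

View pics/w1.png

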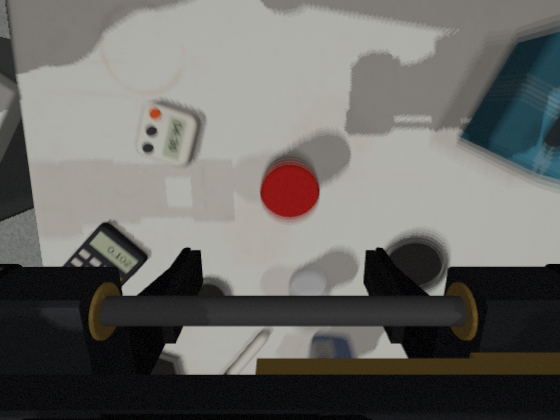

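The wrist view shows the red lid centred at (289,189), ~53 mm across, so the jar stands at (0.4475, 0.2575).

```bash
python3 -c "
from h import *
go((.4475,.2575,.2366,124.7),(.4475,.2575,.045,124.7),(.4475,.2575,.11,124.7),(.6415,.262,.11,124.7))"
```

```text
t 1.2 p [0.4509 0.2406 0.2368] head 123.9 tilt [ 0.004 -0.004]
travel [0.016 0.007 0.   ] turn [ 0.1  0.3 -0.8] dist 0.017
travel [0.    0.    0.192] turn [0. 0. 0.] dist 0.192
travel [ 0.     0.    -0.065] turn [0. 0. 0.] dist 0.065
travel [-0.107  0.162  0.   ] turn [0. 0. 0.] dist 0.194
```

```bash
cat >> h.py <<'E'
def wrist(name):
    s=ctrl.get_state();im=ctrl.get_image("wrist")[:,:,::-1].copy();cv2.imwrite(f"pics/{name}.png",im)
    h=cv2.cvtColor(im,cv2.COLOR_BGR2HSV);return (s,cam("wrist",s),im,*[h[...,i].astype(int) for i in range(3)])
def blobs(m,amin=300):
    cs,_=cv2.findContours(m.astype(np.uint8),0,1);return [b[:,0] for b in cs if cv2.contourArea(b)>amin]
E
python3 - <<'E'
from h import *
wrist("x");s,c,im,H,S,V=wrist("w2")
print(s["qd"])
for b in blobs((S>120)&((H<10)|(H>170))):
    P=plane(c,b,.082);print(cen(b),cen(P),rect(P))
go((.4475,.2575,.2366,124.7))
E
```

```text
[-0.0461  0.0005 -0.0952  0.0029 -0.0627  0.0055  0.0326]
[289.2365 179.9267] [0.4452 0.2606] [445.4 260.6  54.5  54.4  34.5]
t 1.3 p [0.4465 0.2473 0.2365] head 124.8 tilt [ 0. -0.]
travel [ 0.008  0.007 -0.   ] turn [-0.   0.   0.1] dist 0.01
```

Run:
```python
from h import *
for i in range(2):
    s,c,im,H,S,V=wrist("w2");print(s["time"],s["position"],abs(s["qd"]).max())
    for b in blobs((S>120)&((H<10)|(H>170))):
        P=plane(c,b,.082);print(cen(b),cen(P),rect(P))
go((.446,.2575,.2366,124.7))
```

```text
1.3 [0.4465 0.2473 0.2365] 0.07593372174069918
[289.2368 184.9472] [0.4453 0.2604] [445.2 260.3  53.9  54.9  34.9]
1.35 [0.4451 0.2497 0.2364] 0.04545127249058242
[289.1317 188.2413] [0.4454 0.2604] [445.5 260.1  54.1  56.1  35.1]
t 1.4 p [0.4443 0.251  0.2364] head 125.2 tilt [-0.001  0.   ]
travel [ 0.004  0.005 -0.   ] turn [-0.  -0.   0.5] dist 0.007
```

Request:
step_arm:
  commands:
    - {"travel":[0.006,0.006,0.04],"turn":[0,0,0]}
    - {"travel":[0.006,0.006,0.08],"turn":[0,0,0]}
    - {"travel":[0.006,0.006,0.12],"turn":[0,0,0]}
    - {"travel":[0.006,0.006,0.12],"turn":[0,0,0]}
    - {"travel":[0.006,0.006,0.12],"turn":[0,0,0]}

```text
time: 1.9
position: [0.4453, 0.26, 0.1168]
tool_rot: [-1.442, -2.79, 0.001]
ft_force: [0.8, 0.6, -0.3]
grip_width: 0.998
grip_force: 0.0
```

Request:
step_arm:
  commands:
    - {"travel":[0,0,0.025],"turn":[0,0,0]}
    - {"travel":[0,0,0.05],"turn":[0,0,0]}
    - {"travel":[0,0,0.071],"turn":[0,0,0]}
    - {"travel":[0,0,0.071],"turn":[0,0,0]}
    - {"travel":[0,0,0.071],"turn":[0,0,0]}

```text
time: 2.4
position: [0.4474, 0.2603, 0.0478]
tool_rot: [1.445, 2.788, 0.005]
ft_force: [0.3, 0.2, 0.3]
grip_width: 1.004
grip_force: 0.0
```

Request:
step_arm:
  commands:
    - {"travel":[0,0,0],"turn":[0,0,0]}
    - {"travel":[0,0,0],"turn":[0,0,0]}
    - {"travel":[0,0,0],"turn":[0,0,0]}
    - {"travel":[0,0,0],"turn":[0,0,0]}
    - {"travel":[0,0,0],"turn":[0,0,0]}
  gripper: 0.4
  force: 20

```text
time: 2.9
position: [0.4465, 0.2592, 0.046]
tool_rot: [1.446, 2.789, 0.001]
ft_force: [-0.0, 0.1, 1.6]
grip_width: 0.66
grip_force: 19.9
```

Request:
step_arm:
  commands:
    - {"travel":[0,0,-0.03],"turn":[0,0,0]}
    - {"travel":[0,0,-0.065],"turn":[0,0,0]}
    - {"travel":[-0.03,0.04,-0.065],"turn":[0,0,0]}
    - {"travel":[-0.055,0.08,-0.065],"turn":[0,0,0]}
    - {"travel":[-0.08,0.12,-0.065],"turn":[0,0,0]}

```text
time: 3.4
position: [0.5912, 0.2627, 0.1103]
tool_rot: [-1.445, -2.789, 0.0]
ft_force: [0.4, 0.2, -3.4]
grip_width: 0.659
grip_force: 19.9
```

Request:
step_arm:
  commands:
    - {"travel":[-0.02,0.025,0],"turn":[0,0,0]}
    - {"travel":[-0.03,0.041,0],"turn":[0,0,0]}
    - {"travel":[-0.03,0.041,0],"turn":[0,0,0]}
    - {"travel":[-0.03,0.041,0],"turn":[0,0,0]}
    - {"travel":[-0.03,0.041,0],"turn":[0,0,0]}

```text
time: 3.9
position: [0.6396, 0.2621, 0.1096]
tool_rot: [-1.444, -2.788, 0.002]
ft_force: [-0.9, -0.4, -2.8]
grip_width: 0.659
grip_force: 19.9
```

Run:
```python
from h import *
s,c,im,H,S,V=wrist("w3");go((.6415,.262,.049,125.2),s=s)
b=max(blobs((S>120)&((H<10)|(H>170))),key=len);z=s["position"][2]-.046+.082
P=plane(c,b,z);print("jar lid",cen(P),rect(P))
s,c,im,H,S,V=wrist("w3");print(abs(s["qd"]).max())
```

```text
t 3.9 p [0.6396 0.2621 0.1096] head 125.2 tilt [-0.002 -0.   ]
travel [-0.001  0.002  0.061] turn [-0.1 -0.1  0. ] dist 0.061
jar lid [0.6439 0.2554] [644.2 255.   54.5  15.1  35.4]
0.007368779627509219
```

View pics/w3.png

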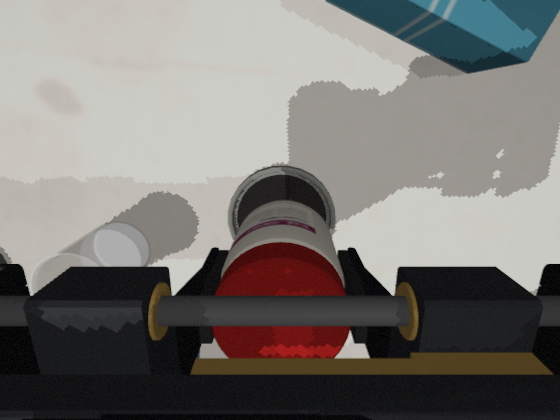

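The wrist view shows the jar above the large tray (rim columns 229–335, jar centre ~283), well aligned, so I lower it.

Request:
step_arm:
  commands:
    - {"travel":[-0.001,0.001,0.02],"turn":[0,0,0]}
    - {"travel":[-0.001,0.001,0.04],"turn":[0,0,0]}
    - {"travel":[-0.001,0.001,0.052],"turn":[0,0,0]}
    - {"travel":[-0.001,0.001,0.057],"turn":[0,0,0]}
    - {"travel":[-0.001,0.001,0.057],"turn":[0,0,0]}

```text
time: 4.5
position: [0.6419, 0.2616, 0.0531]
tool_rot: [-1.445, -2.788, 0.001]
ft_force: [0.1, -0.0, -3.2]
grip_width: 0.663
grip_force: 19.9
```

Request:
step_arm:
  commands:
    - {"travel":[0,0,0.001],"turn":[0,0,0]}
    - {"travel":[0,0,0.002],"turn":[0,0,0]}
    - {"travel":[0,0,0.003],"turn":[0,0,0]}
    - {"travel":[0,0,0.004],"turn":[0,0,0]}
    - {"travel":[0,0,0.004],"turn":[0,0,0]}

```text
time: 5.0
position: [0.6425, 0.2615, 0.0496]
tool_rot: [-1.446, -2.789, -0.0]
ft_force: [-0.3, 0.3, -3.8]
grip_width: 0.66
grip_force: 19.9
```

Request:
step_arm:
  commands:
    - {"travel":[0,0,0.0005],"turn":[0,0,0]}
    - {"travel":[0,0,0.001],"turn":[0,0,0]}
    - {"travel":[0,0,0.0015],"turn":[0,0,0]}
    - {"travel":[0,0,0.0015],"turn":[0,0,0]}

```text
time: 5.4
position: [0.6427, 0.2615, 0.0491]
tool_rot: [1.446, 2.789, 0.001]
ft_force: [-3.3, -1.4, 4.3]
grip_width: 0.66
grip_force: 19.9
```

Request:
step_arm:
  commands:
    - {"travel":[0,0,0],"turn":[0,0,0]}
    - {"travel":[0,0,0],"turn":[0,0,0]}
    - {"travel":[0,0,0],"turn":[0,0,0]}
    - {"travel":[0,0,0],"turn":[0,0,0]}
    - {"travel":[0,0,-0.02],"turn":[0,0,0]}
  gripper: 1

```text
time: 5.9
position: [0.6404, 0.2608, 0.065]
tool_rot: [-1.445, -2.786, 0.007]
ft_force: [0.2, -0.1, 0.3]
grip_width: 0.976
grip_force: 0.0
```

Request:
step_arm:
  commands:
    - {"travel":[0,0,-0.045],"turn":[0,0,0]}
    - {"travel":[0,0,-0.09],"turn":[0,0,0]}
    - {"travel":[0,0,-0.14],"turn":[0,0,0]}
    - {"travel":[0,0,-0.185],"turn":[0,0,0]}
    - {"travel":[0,0,-0.185],"turn":[0,0,0]}

```text
time: 6.4
position: [0.6461, 0.2624, 0.2621]
tool_rot: [1.443, 2.781, 0.018]
ft_force: [0.7, 0.5, -0.3]
grip_width: 0.999
grip_force: 0.0
```

Run:
```python
from h import *
for i in range(2):
    s,c,im,H,S,V=wrist("w4")
    print("qd",abs(s["qd"]).max(),s["grip_width"])
b=max(blobs((S>120)&((H<10)|(H>170))),key=len);P=plane(c,b,.085);print("lid",cen(P),rect(P))
go((.64,.1,.26,100),(.623,-.263,.26,75))
```

```text
qd 0.1017421566874186 0.9986123703182583
qd 0.08509958379957852 0.9984063163305311
lid [0.6406 0.2622] [640.7 262.2  55.3  55.1  80.3]
t 6.5 p [0.6433 0.2617 0.2547] head 125.2 tilt [0.003 0.002]
travel [-0.13  -0.096 -0.006] turn [ 0.2 -0.  25.2] dist 0.162
travel [-0.355 -0.08   0.   ] turn [ 0.  0. 25.] dist 0.363
```

View pics/w4.png

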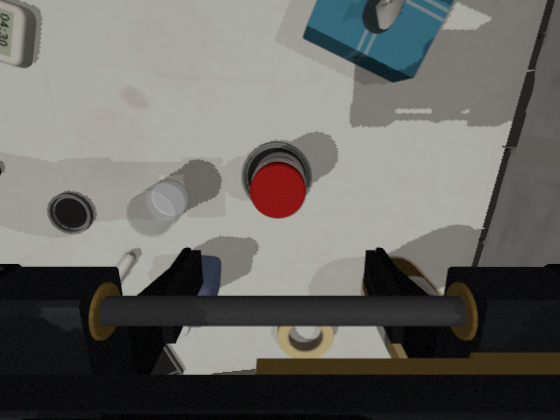

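The wrist view shows the jar's lid at (278,190), inside the large tray, centred within ~1 mm.

Request:
step_arm:
  commands:
    - {"travel":[-0.19,-0.145,0],"turn":[0,0,0]}
    - {"travel":[-0.19,-0.145,0],"turn":[0,0,0]}
    - {"travel":[-0.19,-0.145,0],"turn":[0,0,0]}
    - {"travel":[-0.19,-0.145,0],"turn":[0,0,0]}
    - {"travel":[-0.19,-0.145,0],"turn":[0,0,0]}

```text
time: 7.0
position: [0.632, 0.0187, 0.2509]
tool_rot: [-1.449, -2.785, 0.005]
ft_force: [0.4, 0.0, -0.1]
grip_width: 0.997
grip_force: 0.0
```

Request:
step_arm:
  commands:
    - {"travel":[-0.19,-0.145,0],"turn":[0,0,42]}
    - {"travel":[-0.19,-0.145,0],"turn":[0,0,42]}
    - {"travel":[-0.19,-0.145,0],"turn":[0,0,42]}
    - {"travel":[-0.19,-0.145,0],"turn":[0,0,42]}
    - {"travel":[-0.19,-0.145,0],"turn":[0,0,42]}

```text
time: 7.5
position: [0.6225, -0.2196, 0.2509]
tool_rot: [-2.357, -2.074, 0.004]
ft_force: [-0.3, 0.2, 0.1]
grip_width: 1.002
grip_force: 0.0
```

Request:
step_arm:
  commands:
    - {"travel":[-0.047,0.004,0.02],"turn":[0,0,8]}
    - {"travel":[-0.047,0.004,0.02],"turn":[0,0,8]}
    - {"travel":[-0.047,0.004,0.02],"turn":[0,0,8]}
    - {"travel":[-0.047,0.004,0.02],"turn":[0,0,8]}
    - {"travel":[-0.047,0.004,0.02],"turn":[0,0,8]}

```text
time: 8.0
position: [0.6236, -0.261, 0.2327]
tool_rot: [-2.485, -1.92, -0.001]
ft_force: [-0.4, -0.8, 0.6]
grip_width: 0.996
grip_force: 0.0
```

Run:
```python
from h import *
s,c,im,H,S,V=wrist("w5")
print("qd",abs(s["qd"]).max());go(s=s)
print(proj(c,[.623,-.263,.056]))
for b in blobs((V<60),100):
    if cv2.contourArea(b)<3000: P=plane(c,b,.056);print("dark",cen(b),cen(P),rect(P))
for b in blobs((S>140)&(H>100)&(H<135),100): P=plane(c,b,.008);print("blue",cen(b),cen(P),rect(P))
```

```text
qd 0.007421969984318448
t 8.0 p [ 0.6236 -0.261   0.2327] head 75.4 tilt [-0.     0.001]
[[282.145  194.6731]]
dark [282.836  194.4007] [ 0.6237 -0.263 ] [ 623.5 -262.5   22.7   21.1   75.5]
dark [544.3481 192.5412] [ 0.877  -0.3279] [ 870.7 -334.8   95.    40.6   89.1]
dark [  4.701  151.5703] [ 0.3747 -0.1544] [ 376.8 -155.2   14.1   13.2   61.5]
dark [549.7514 109.9077] [ 0.884  -0.2472] [ 880.2 -247.1   50.2   24.5   89.1]
dark [252.1172  17.6483] [ 0.6376 -0.1043] [ 636.9 -100.    36.3   56.8   59. ]
dark [149.6723   3.9702] [ 0.5558 -0.0721] [555.4 -72.4   6.8  13.7  75.4]
blue [158.7153 215.3027] [ 0.4735 -0.2633] [ 470.  -264.1   50.8   48.1   39.6]
blue [505.3732  11.5894] [ 0.8794 -0.1502] [ 873.8 -153.2   29.    67.5   75.4]
blue [494.8098  23.2915] [ 0.869  -0.1585] [ 870.  -157.9   39.9   86.    75.4]
```

View pics/w5.png

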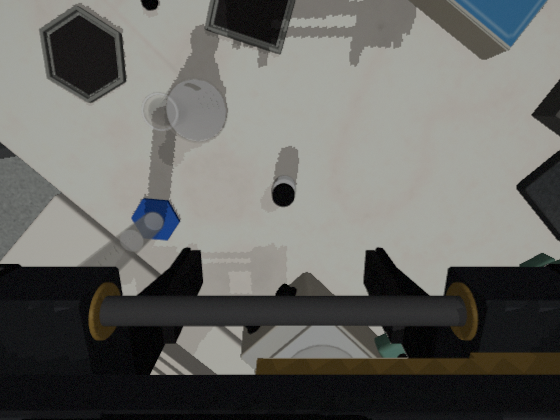

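The vial's cap is at (283,194), directly below the tool. The cylinder foot is at (157,218), the flask at (197,110), and the hotplate edge starts at row 272, outside the gripper's width. I go down.

Request:
step_arm:
  commands:
    - {"travel":[-0.002,0,0.05],"turn":[0,0,0]}
    - {"travel":[-0.002,0,0.1],"turn":[0,0,0]}
    - {"travel":[-0.002,0,0.14],"turn":[0,0,0]}
    - {"travel":[-0.002,0,0.14],"turn":[0,0,0]}
    - {"travel":[-0.002,0,0.14],"turn":[0,0,0]}
  gripper: 0.7

```text
time: 8.55
position: [0.6229, -0.2644, 0.0939]
tool_rot: [2.488, 1.918, 0.0]
ft_force: [0.2, 0.1, 1.0]
grip_width: 0.716
grip_force: 0.0
```

Request:
step_arm:
  commands:
    - {"travel":[0,0,0.02],"turn":[0,0,0]}
    - {"travel":[0,0,0.04],"turn":[0,0,0]}
    - {"travel":[0,0,0.062],"turn":[0,0,0]}
    - {"travel":[0,0,0.062],"turn":[0,0,0]}
    - {"travel":[0,0,0.062],"turn":[0,0,0]}

```text
time: 9.05
position: [0.6241, -0.2658, 0.0339]
tool_rot: [2.486, 1.915, 0.003]
ft_force: [-0.2, 0.3, 0.2]
grip_width: 0.699
grip_force: 0.0
```

Request:
step_arm:
  commands:
    - {"travel":[0,0,0],"turn":[0,0,0]}
    - {"travel":[0,0,0],"turn":[0,0,0]}
    - {"travel":[0,0,0],"turn":[0,0,0]}
    - {"travel":[0,0,0],"turn":[0,0,0]}
    - {"travel":[0,0,0],"turn":[0,0,0]}
  gripper: 0.1
  force: 8

```text
time: 9.55
position: [0.6224, -0.2652, 0.0312]
tool_rot: [2.489, 1.916, 0.0]
ft_force: [-0.4, -0.2, -0.8]
grip_width: 0.337
grip_force: 0.1
```

Run:
```python
from h import *
s=ctrl.get_state();print(s["grip_width"],s["grip_force"],s["ft_force"]);p=s["position"]
go((p[0],p[1],.24,75.4),(.4557,.0736,.24,120))
```

```text
0.33675855475543504 0.060594169772260745 [-0.3599 -0.2035 -0.8267]
t 9.55 p [ 0.6224 -0.2652  0.0312] head 75.2 tilt [0. 0.]
travel [ 0.     0.    -0.209] turn [ 0.  -0.  -0.2] dist 0.209
travel [ 0.286 -0.247  0.   ] turn [  0.    0.  -44.6] dist 0.378
```

Request:
step_arm:
  commands:
    - {"travel":[0,0,0],"turn":[0,0,0]}
    - {"travel":[0,0,0],"turn":[0,0,0]}
    - {"travel":[0,0,0],"turn":[0,0,0]}
    - {"travel":[0,0,-0.02],"turn":[0,0,0]}
    - {"travel":[0,0,-0.05],"turn":[0,0,0]}

```text
time: 10.05
position: [0.6206, -0.2643, 0.0792]
tool_rot: [-2.486, -1.914, 0.004]
ft_force: [-0.8, 0.6, -0.1]
grip_width: 0.292
grip_force: 8.0
```

Request:
step_arm:
  commands:
    - {"travel":[0,0,-0.04],"turn":[0,0,0]}
    - {"travel":[0,0,-0.08],"turn":[0,0,0]}
    - {"travel":[0,0,-0.11],"turn":[0,0,0]}
    - {"travel":[0.02,-0.018,-0.11],"turn":[0,0,0]}
    - {"travel":[0.045,-0.04,-0.11],"turn":[0,0,0]}

```text
time: 10.55
position: [0.5951, -0.2131, 0.1922]
tool_rot: [2.49, 1.911, 0.001]
ft_force: [-0.6, 0.8, -0.2]
grip_width: 0.29
grip_force: 8.0
```

Request:
step_arm:
  commands:
    - {"travel":[0.033,-0.029,0],"turn":[0,0,0]}
    - {"travel":[0.066,-0.058,0],"turn":[0,0,0]}
    - {"travel":[0.099,-0.087,0],"turn":[0,0,0]}
    - {"travel":[0.132,-0.116,0],"turn":[0,0,0]}
    - {"travel":[0.165,-0.145,0],"turn":[0,0,0]}

```text
time: 11.05
position: [0.4961, -0.0135, 0.191]
tool_rot: [-2.489, -1.916, -0.001]
ft_force: [1.0, 0.7, -0.0]
grip_width: 0.296
grip_force: 8.0
```

Request:
step_arm:
  commands:
    - {"travel":[0.03,-0.026,0],"turn":[0,0,0]}
    - {"travel":[0.055,-0.045,0],"turn":[0,0,0]}
    - {"travel":[0.075,-0.063,0],"turn":[0,0,0]}
    - {"travel":[0.075,-0.063,0],"turn":[0,0,0]}
    - {"travel":[0.075,-0.063,0],"turn":[0,0,0]}

```text
time: 11.55
position: [0.4554, 0.0738, 0.1911]
tool_rot: [2.488, 1.918, 0.0]
ft_force: [-0.0, 0.3, -0.3]
grip_width: 0.291
grip_force: 8.0
```

Run:
```python
from h import *
s,c,im,H,S,V=wrist("w6");print(abs(s["qd"]).max(),s["grip_width"],s["grip_force"])
go((.4557,.0736,.034,75.2),s=s)
print("tray",proj(c,[.4557,.0736,.003]))
for b in blobs(V<70,150):
    if cv2.contourArea(b)<6000:print(cen(b),cv2.contourArea(b),cen(plane(c,b,.003)),rect(plane(c,b,.003)), "cap",cen(plane(c,b,s["position"][2]+.025)))
```

```text
0.029099769374263715 0.2914246344573069 7.980580409021059
t 11.55 p [0.4554 0.0738 0.1911] head 75.2 tilt [ 0. -0.]
travel [-0.     0.     0.157] turn [0. 0. 0.] dist 0.157
tray [[282.4615 189.8536]]
[283.2448 191.7999] 1054.5 [0.4559 0.0711] [456.1  70.8  38.3  38.4  75.3] cap [0.4692 0.1226]
```

View pics/w6.png

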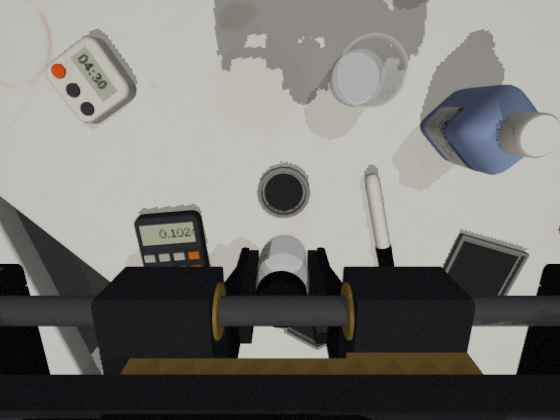

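The small tray's ring is at (284,190), matching the estimate. The vial is centred between the pads at column 282, so I lower it.

Request:
step_arm:
  commands:
    - {"travel":[0,0,0.045],"turn":[0,0,0]}
    - {"travel":[0,0,0.09],"turn":[0,0,0]}
    - {"travel":[0,0,0.13],"turn":[0,0,0]}
    - {"travel":[0,0,0.145],"turn":[0,0,0]}
    - {"travel":[0,0,0.145],"turn":[0,0,0]}

```text
time: 12.1
position: [0.4537, 0.0715, 0.0436]
tool_rot: [-2.492, -1.913, 0.009]
ft_force: [0.0, 0.2, 0.0]
grip_width: 0.302
grip_force: 8.0
```

Request:
step_arm:
  commands:
    - {"travel":[0,0,0.004],"turn":[0,0,0]}
    - {"travel":[0,0,0.008],"turn":[0,0,0]}
    - {"travel":[0,0,0.01],"turn":[0,0,0]}
    - {"travel":[0,0,0.01],"turn":[0,0,0]}
    - {"travel":[0,0,0.01],"turn":[0,0,0]}

```text
time: 12.6
position: [0.4558, 0.0739, 0.0366]
tool_rot: [2.489, 1.916, 0.002]
ft_force: [-0.9, -0.2, 0.2]
grip_width: 0.294
grip_force: 8.0
```

Request:
step_arm:
  commands:
    - {"travel":[0,0,0.001],"turn":[0,0,0]}
    - {"travel":[0,0,0.002],"turn":[0,0,0]}
    - {"travel":[0,0,0.003],"turn":[0,0,0]}
    - {"travel":[0,0,0.003],"turn":[0,0,0]}
    - {"travel":[0,0,0.003],"turn":[0,0,0]}

```text
time: 13.1
position: [0.456, 0.0739, 0.0338]
tool_rot: [-2.489, -1.916, -0.001]
ft_force: [-2.1, -0.7, 5.1]
grip_width: 0.297
grip_force: 8.0
```

Request:
step_arm:
  commands:
    - {"travel":[0,0,0],"turn":[0,0,0]}
    - {"travel":[0,0,0],"turn":[0,0,0]}
    - {"travel":[0,0,0],"turn":[0,0,0]}
    - {"travel":[0,0,-0.01],"turn":[0,0,0]}
    - {"travel":[0,0,-0.03],"turn":[0,0,0]}
  gripper: 0.75

```text
time: 13.6
position: [0.4542, 0.0733, 0.0626]
tool_rot: [-2.489, -1.916, 0.005]
ft_force: [0.4, 0.3, 0.7]
grip_width: 0.669
grip_force: 0.0
```

Request:
step_arm:
  commands:
    - {"travel":[0,0,-0.045],"turn":[0,0,0]}
    - {"travel":[0,0,-0.09],"turn":[0,0,0]}
    - {"travel":[0,0,-0.135],"turn":[0,0,0]}
    - {"travel":[0,0,-0.18],"turn":[0,0,0]}
    - {"travel":[0,0,-0.2],"turn":[0,0,0]}
  gripper: 1

```text
time: 14.1
position: [0.4571, 0.0738, 0.2683]
tool_rot: [2.489, 1.915, 0.011]
ft_force: [-0.0, -0.9, 0.4]
grip_width: 0.988
grip_force: 0.0
```

Run:
```python
from h import *
c=cam("top");B=plane(c,(214,181),.12);print("bottle~",B);b=B[0]
s,c,im,H,S,V=wrist("w7");print(abs(s["qd"]).max());go((b[0],b[1],.26,75.2),s=s)
for q in blobs(V<60,100):
    if cv2.contourArea(q)<3000: P=plane(c,q,.059);print("dark",cen(q),cen(P),rect(P))
```

```text
bottle~ [[0.6291 0.0934]]
0.3784723694173871
t 14.1 p [0.4571 0.0738 0.2683] head 75.1 tilt [0.007 0.003]
travel [0.063 0.161 0.01 ] turn [ 0.3 -0.3 -0.1] dist 0.173
dark [280.1595 178.8947] [0.458  0.0816] [457.8  81.5  37.6  32.6  75.8]
dark [395.4473   4.3713] [0.6061 0.2155] [605.6 214.7   9.1  38.6  75.3]
```

Request:
step_arm:
  commands:
    - {"travel":[0.016,0.04,0],"turn":[0,0,0]}
    - {"travel":[0.032,0.08,0],"turn":[0,0,0]}
    - {"travel":[0.048,0.12,0],"turn":[0,0,0]}
    - {"travel":[0.063,0.16,0],"turn":[0,0,0]}
    - {"travel":[0.063,0.16,0],"turn":[0,0,0]}

```text
time: 14.65
position: [0.6292, 0.0945, 0.2591]
tool_rot: [2.487, 1.915, -0.008]
ft_force: [-0.4, -0.9, -0.9]
grip_width: 1.001
grip_force: 0.0
```

Request:
step_arm:
  commands:
    - {"travel":[0,0,0],"turn":[0,0,0]}
    - {"travel":[0,0,0],"turn":[0,0,0]}
    - {"travel":[0,0,0],"turn":[0,0,0]}

```text
time: 14.95
position: [0.6254, 0.0934, 0.2642]
tool_rot: [-2.489, -1.916, -0.003]
ft_force: [-0.6, 0.1, -0.3]
grip_width: 1.003
grip_force: 0.0
```

Run:
```python
from h import *
s,c,im,H,S,V=wrist("w8");print(abs(s["qd"]).max());go(s=s)
m=(S>70)&(H>100)&(H<130);m[250:]=0
for q in blobs(m,500):
    P=plane(c,q,.108);print("blue",cen(q),cv2.contourArea(q),rect(P),"base",rect(plane(c,q,0)))
q=max(blobs(m,500),key=cv2.contourArea);e=cv2.approxPolyDP(cv2.convexHull(q),4,True)[:,0];print(e,plane(c,e,.108))
```

```text
0.005203642476177039
t 14.95 p [0.6254 0.0934 0.2642] head 75.2 tilt [0.001 0.002]
blue [288.2228 175.5595] 1538.5 [634.8 104.4  50.2  52.2  28.8] base [630.5  80.5  68.   70.7  28.8]
blue [507.6813 194.4952] 11430.0 [832.9  25.6 160.8 103.8  42. ] base [899.1 -26.3 217.9 140.7  42. ]
[[559 126]
 [559 221]
 [540 249]
 [415 249]
 [534 106]] [[ 0.8786  0.0948]
 [ 0.8768  0.0037]
 [ 0.8581 -0.0216]
 [ 0.739   0.0098]
 [ 0.858   0.1176]]
```

View pics/w8.png

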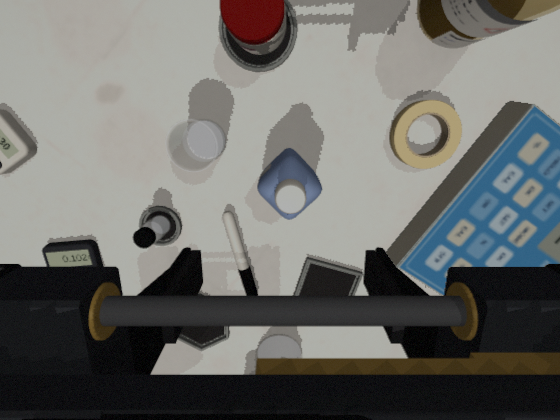

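The wrist view shows the bottle as a diamond with corners at about (258,185), (290,148), (321,188), (290,217) and its cap at (291,196). I fit its edges next.

Run:
```python
from h import *
s,c,im,H,S,V=wrist("w9")
m=((S>70)&(H>100)&(H<130)).astype(np.uint8);m[225:]=0;m[:,340:]=0
q=max(blobs(m),key=cv2.contourArea);hull=cv2.convexHull(q)[:,0]
m2=np.zeros_like(m);cv2.fillPoly(m2,[hull],1);q=max(blobs(m2),key=cv2.contourArea).astype(float)
L,T,Rr,Bm=q[q[:,0].argmin()],q[q[:,1].argmin()],q[q[:,0].argmax()],q[q[:,1].argmax()];print(L,T,Rr,Bm)
cs,_=cv2.findContours(m2,0,cv2.CHAIN_APPROX_NONE);q=max(cs,key=len)[:,0].astype(float)
for n,a,b,z in(("UL",L,T,0),("UR",T,Rr,0),("LR",Rr,Bm,.1),("LL",Bm,L,.1)):
    u=(q-a)@(b-a)/((b-a)@(b-a));d=abs(np.cross(b-a,q-a))/np.hypot(*(b-a));k=(u>.25)&(u<.8)&(d<5)
    P=plane(c,q[k],z);f=cv2.fitLine(P.astype(np.float32),cv2.DIST_HUBER,0,.001,.001).ravel();print(n,k.sum(),round(np.degrees(np.arctan2(f[1],f[0]))%180,1),f[2:])
w=((S<60)&(V>150)).astype(np.uint8);k=np.zeros_like(w);cv2.circle(k,(291,196),22,1,-1)
cap=(m2&(1-m))|0
cap=cv2.morphologyEx(cap,cv2.MORPH_OPEN,np.ones((5,5),np.uint8))
for b in blobs(cap,100):P=plane(c,b,.12);print("cap",cen(b),cv2.contourArea(b),cen(P),rect(P))
for b in blobs((V<60)&(np.arange(420)[:,None]>255)&(np.arange(420)[:,None]<292),100):print(cen(b),cen(plane(c,b,.003)))
cv2.imwrite("pics/w9c.png",cv2.resize(im[130:235,230:350],None,fx=5,fy=5,interpolation=cv2.INTER_NEAREST))
```

```text
[258. 184.] [286. 149.] [321. 189.] [288. 218.]
UL 20 36.2 [0.6178 0.1128]
UR 4 107.8 [0.6662 0.0819]
LR 18 29.5 [0.6454 0.0782]
LL 18 118.8 [0.6121 0.0904]
cap [290.0461 195.9283] 930.0 [0.6339 0.0965] [634.   96.9  32.6  29.1  75.3]
[247.7338 280.0762] [ 0.5432 -0.0339]
[504.2659 278.7473] [ 0.8827 -0.1212]
[326.4945 279.9899] [ 0.6474 -0.0613]
[385.8953 276.2789] [ 0.7272 -0.0767]
[179.7404 276.3024] [ 0.4548 -0.0051]
[ 58.5254 277.7897] [0.2942 0.0351]<stdin>:9: DeprecationWarning: Arrays of 2-dimensional vectors are deprecated. Use arrays of 3-dimensional vectors instead. (deprecated in NumPy 2.0)
```

View pics/w9c.png

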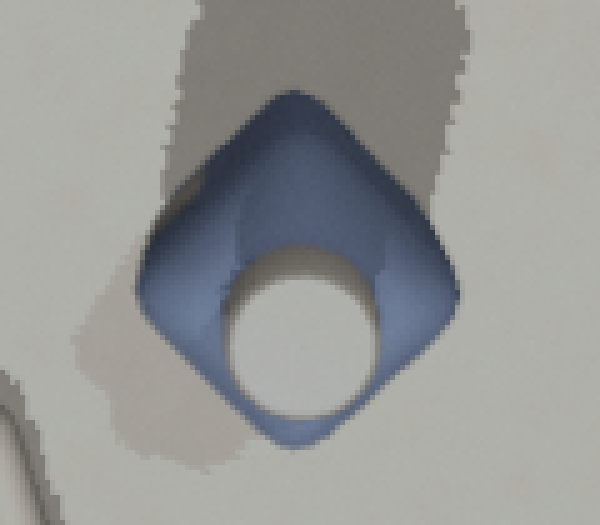

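The crop shows the cap's top ellipse centred at (291,199) and the lower body edges cleanly. The faces lie at 29.2° and 119°, and the bottle axis is at about (0.634, 0.094).

Request:
step_arm:
  commands:
    - {"travel":[0.003,0.008,0],"turn":[0,0,42]}
    - {"travel":[0.003,0.008,0],"turn":[0,0,42]}
    - {"travel":[0.003,0.008,0],"turn":[0,0,42]}
    - {"travel":[0.003,0.008,0],"turn":[0,0,42]}
    - {"travel":[0.003,0.008,0],"turn":[0,0,42]}

```text
time: 15.55
position: [0.6343, 0.0947, 0.2639]
tool_rot: [-3.012, -0.888, -0.002]
ft_force: [0.3, 1.2, -0.4]
grip_width: 1.001
grip_force: 0.0
```

Request:
step_arm:
  commands:
    - {"travel":[0,0,0],"turn":[0,0,4]}
    - {"travel":[0,0,0],"turn":[0,0,4]}
    - {"travel":[0,0,0],"turn":[0,0,4]}
    - {"travel":[0,0,0],"turn":[0,0,4]}

```text
time: 15.95
position: [0.6346, 0.0947, 0.2634]
tool_rot: [-3.039, -0.793, -0.001]
ft_force: [0.7, -0.7, 0.8]
grip_width: 0.999
grip_force: 0.0
```

Run:
```python
from h import *
s,c,im,H,S,V=wrist("w10");go(s=s);print(abs(s["qd"]).max())
m=((S>70)&(H>100)&(H<130)).astype(np.uint8);m[240:]=0;m[:,360:]=0;m[:,:200]=0
q=max(blobs(m),key=cv2.contourArea);m2=np.zeros_like(m);cv2.fillPoly(m2,[cv2.convexHull(q)],1)
x,y,w,h=cv2.boundingRect(m2);print(x,y,w,h)
ys=np.arange(y,y+h);l=[np.flatnonzero(m2[v])[[0,-1]] for v in ys];l=np.array(l,float)
# left/right sides: angles with top edge at ~z .095 for lower part
for z,a,b in((.0,.1,.4),(.1,.6,.9)):
    k=slice(int(a*h),int(b*h))
    for j in(0,1):
        P=plane(c,np.c_[l[k,j],ys[k]],z);f=cv2.fitLine(P.astype(np.float32),2,0,.001,.001).ravel();print(z,j,np.degrees(np.arctan2(f[1],f[0]))%180)
bb=np.array([np.flatnonzero(m2[:,u])[-1] for u in range(x+w//4,x+3*w//4)]);P=plane(c,np.c_[np.arange(x+w//4,x+3*w//4),bb],.1);f=cv2.fitLine(P.astype(np.float32),2,0,.001,.001).ravel();print("bottom",np.degrees(np.arctan2(f[1],f[0]))%180)
cv2.imwrite("pics/w10c.png",cv2.resize(im[y-15:y+h+15,x-20:x+w+20],None,fx=5,fy=5,interpolation=cv2.INTER_NEAREST));print("crop",x-20,y-15)
```

```text
t 15.95 p [0.6346 0.0947 0.2634] head 29.3 tilt [0.    0.001]
0.006552254324558139
258 158 51 58
0.0 0 14.310024
0.0 1 44.42535
0.1 0 30.674295
0.1 1 153.00363
bottom 146.69743
crop 238 143
```

View pics/w10c.png

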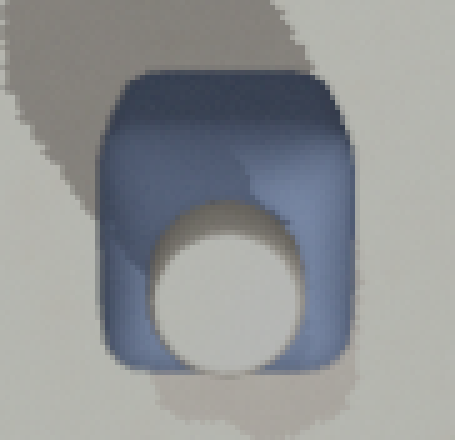

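The crop shows the bottle square to the image, centred at column 283, with the cap's top at row 204. That is 3 mm along −x of the tool, so I correct that and descend.

Request:
step_arm:
  commands:
    - {"travel":[-0.003,0,0.04],"turn":[0,0,0]}
    - {"travel":[-0.003,0,0.08],"turn":[0,0,0]}
    - {"travel":[-0.003,0,0.11],"turn":[0,0,0]}
    - {"travel":[-0.003,0,0.14],"turn":[0,0,0]}
    - {"travel":[-0.003,0,0.14],"turn":[0,0,0]}

```text
time: 16.5
position: [0.6288, 0.0929, 0.1186]
tool_rot: [-3.04, -0.792, 0.013]
ft_force: [-0.5, -0.1, 0.1]
grip_width: 0.996
grip_force: 0.0
```

Request:
step_arm:
  commands:
    - {"travel":[0,0,0.025],"turn":[0,0,0]}
    - {"travel":[0,0,0.052],"turn":[0,0,0]}
    - {"travel":[0,0,0.052],"turn":[0,0,0]}
    - {"travel":[0,0,0.052],"turn":[0,0,0]}
    - {"travel":[0,0,0.052],"turn":[0,0,0]}

```text
time: 17.0
position: [0.6338, 0.0932, 0.0735]
tool_rot: [3.04, 0.791, 0.006]
ft_force: [1.0, 0.7, 0.1]
grip_width: 1.002
grip_force: 0.0
```

Request:
step_arm:
  commands:
    - {"travel":[0,0,0],"turn":[0,0,0]}
    - {"travel":[0,0,0],"turn":[0,0,0]}
    - {"travel":[0,0,0],"turn":[0,0,0]}
    - {"travel":[0,0,0],"turn":[0,0,0]}
    - {"travel":[0,0,0],"turn":[0,0,0]}
  gripper: 0.45
  force: 18

```text
time: 17.5
position: [0.6322, 0.0931, 0.0712]
tool_rot: [-3.04, -0.791, -0.0]
ft_force: [-0.0, 0.2, -0.5]
grip_width: 0.632
grip_force: 0.0
```

Run:
```python
from h import *
s=ctrl.get_state();print(s["grip_width"],s["grip_force"],s["ft_force"]);p=s["position"]
go((.6415,-.0735,p[2]+.06,29.3),(.6415,-.0735,p[2]+.06,59.1))
# tray angle refined from outer-edge lines, both views
for n,sd in(("top",(291,177)),("side",(291,243))):
    c=cam(n);V=cv2.imread(f"pics/{n}0.png").max(2).astype(int);b=blob(V<75,sd,25);m=np.zeros(V.shape,np.uint8);cv2.fillPoly(m,[b],1)
    P=plane(c,b,.003)*1000;r=cv2.boxPoints(cv2.minAreaRect(P.astype(np.float32)))
    out=[]
    for i in range(4):
        a,d=r[i],r[(i+1)%4]-r[i];u=(P-a)@d/(d@d);e=abs(d[0]*(P-a)[:,1]-d[1]*(P-a)[:,0])/np.hypot(*d);k=(u>.2)&(u<.8)&(e<8)
        f=cv2.fitLine(P[k].astype(np.float32),4,0,.1,.001).ravel();out.append(round(np.degrees(np.arctan2(f[1],f[0]))%90,1))
    print(n,out)
```

```text
0.6322875911973109 0.0 [-0.027   0.2247 -0.4777]
t 17.5 p [0.6322 0.0931 0.0712] head 29.2 tilt [0. 0.]
travel [-0.073  0.15  -0.06 ] turn [-0.  -0.  -0.1] dist 0.177
travel [0. 0. 0.] turn [  0.    0.  -29.8] dist 0.0
top [np.float32(58.9), np.float32(58.3), np.float32(58.7), np.float32(57.7)]
side [np.float32(58.6), np.float32(59.2), np.float32(59.6), np.float32(59.6)]
```

Request:
step_arm:
  commands:
    - {"travel":[0,0,0],"turn":[0,0,0]}
    - {"travel":[0,0,0],"turn":[0,0,0]}
    - {"travel":[0,0,0],"turn":[0,0,0]}
    - {"travel":[0,0,-0.02],"turn":[0,0,0]}
    - {"travel":[0,0,-0.05],"turn":[0,0,0]}

```text
time: 18.0
position: [0.63, 0.0929, 0.1189]
tool_rot: [3.04, 0.791, -0.009]
ft_force: [0.5, 0.3, -1.2]
grip_width: 0.614
grip_force: 18.0
```

Request:
step_arm:
  commands:
    - {"travel":[-0.012,0.024,-0.01],"turn":[0,0,-7]}
    - {"travel":[-0.032,0.065,-0.01],"turn":[0,0,-14]}
    - {"travel":[-0.051,0.105,-0.01],"turn":[0,0,-21]}
    - {"travel":[-0.067,0.137,-0.01],"turn":[0,0,-27]}
    - {"travel":[-0.073,0.15,-0.01],"turn":[0,0,-29.6]}

```text
time: 18.5
position: [0.6404, -0.0799, 0.1309]
tool_rot: [2.738, 1.536, -0.003]
ft_force: [-0.5, -0.4, -2.5]
grip_width: 0.62
grip_force: 18.0
```

Request:
step_arm:
  commands:
    - {"travel":[0,0,0],"turn":[0,0,0]}
    - {"travel":[0,0,0],"turn":[0,0,0]}
    - {"travel":[0,0,0],"turn":[0,0,0]}

```text
time: 18.8
position: [0.6416, -0.0707, 0.1305]
tool_rot: [-2.734, -1.544, -0.0]
ft_force: [-0.4, 0.4, -1.3]
grip_width: 0.623
grip_force: 18.0
```

Run:
```python
from h import *
s,c,im,H,S,V=wrist("w11");print(abs(s["qd"]).max(),s["grip_width"],s["grip_force"]);go((.6415,-.0735,.0742,58.8),s=s)
# predicted tray outer rim corners
R=target(58.8)[:2,:2]
X=[np.r_[np.array([.6415,-.0735])+R@np.array(v)*.036,.008] for v in((1,1),(1,-1),(-1,-1),(-1,1))]
for p in proj(c,X).round().astype(int):cv2.circle(im,tuple(map(int,p)),3,(0,0,255),1)
cv2.imwrite("pics/w11m.png",im)
```

```text
0.007827667157720921 0.6232844713138046 17.99995637324173
t 18.8 p [ 0.6416 -0.0707  0.1305] head 58.9 tilt [-0.001  0.001]
travel [-0.002  0.001  0.056] turn [-0.1 -0.   0.1] dist 0.056
```

View pics/w11m.png

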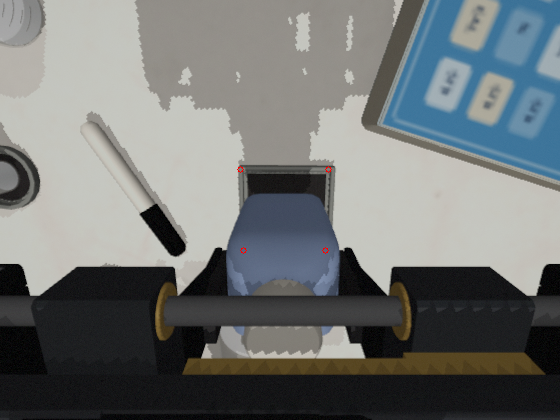

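The square tray's rim (238–335, top row 166) matches the predicted inner corners and lies parallel to the bottle's sides. I lower it.

Request:
step_arm:
  commands:
    - {"travel":[-0.002,0.001,0.02],"turn":[0,0,0]}
    - {"travel":[-0.002,0.001,0.038],"turn":[0,0,0]}
    - {"travel":[-0.002,0.001,0.046],"turn":[0,0,0]}
    - {"travel":[-0.002,0.001,0.05],"turn":[0,0,0]}
    - {"travel":[-0.002,0.001,0.05],"turn":[0,0,0]}

```text
time: 19.35
position: [0.6414, -0.0749, 0.0809]
tool_rot: [-2.736, -1.543, 0.0]
ft_force: [0.7, -0.1, -1.6]
grip_width: 0.619
grip_force: 18.0
```

Request:
step_arm:
  commands:
    - {"travel":[0,0,0.001],"turn":[0,0,0]}
    - {"travel":[0,0,0.002],"turn":[0,0,0]}
    - {"travel":[0,0,0.003],"turn":[0,0,0]}
    - {"travel":[0,0,0.004],"turn":[0,0,0]}
    - {"travel":[0,0,0.004],"turn":[0,0,0]}

```text
time: 19.85
position: [0.6413, -0.0757, 0.0771]
tool_rot: [-2.737, -1.542, -0.0]
ft_force: [0.6, 0.2, -2.0]
grip_width: 0.615
grip_force: 18.0
```

Request:
step_arm:
  commands:
    - {"travel":[0.002,-0.001,0],"turn":[0,0,0]}
    - {"travel":[0.002,-0.001,0.001],"turn":[0,0,0]}
    - {"travel":[0.002,-0.001,0.002],"turn":[0,0,0]}
    - {"travel":[0.002,-0.001,0.0035],"turn":[0,0,0]}
    - {"travel":[0.002,-0.001,0.0035],"turn":[0,0,0]}

```text
time: 20.35
position: [0.6417, -0.0734, 0.0741]
tool_rot: [-2.737, -1.542, -0.001]
ft_force: [-0.9, 1.0, 2.2]
grip_width: 0.62
grip_force: 18.0
```

Request:
step_arm:
  commands:
    - {"travel":[0,0,0],"turn":[0,0,0]}
    - {"travel":[0,0,0],"turn":[0,0,0]}
    - {"travel":[0,0,0],"turn":[0,0,0]}
    - {"travel":[0,0,0],"turn":[0,0,0]}
    - {"travel":[0,0,-0.02],"turn":[0,0,0]}
  gripper: 1

```text
time: 20.85
position: [0.6394, -0.073, 0.0909]
tool_rot: [-2.735, -1.54, 0.008]
ft_force: [0.2, 0.6, -0.3]
grip_width: 0.961
grip_force: 0.0
```

Request:
step_arm:
  commands:
    - {"travel":[0,0,-0.045],"turn":[0,0,0]}
    - {"travel":[0,0,-0.09],"turn":[0,0,0]}
    - {"travel":[0,0,-0.14],"turn":[0,0,0]}
    - {"travel":[0,0,-0.18],"turn":[0,0,0]}
    - {"travel":[0,0,-0.21],"turn":[0,0,0]}

```text
time: 21.35
position: [0.6421, -0.0738, 0.3071]
tool_rot: [2.736, 1.54, 0.005]
ft_force: [1.6, 0.3, -0.2]
grip_width: 0.998
grip_force: 0.0
```

Request:
step_arm:
  commands:
    - {"travel":[-0.049,-0.009,0],"turn":[0,0,0]}
    - {"travel":[-0.098,-0.018,0],"turn":[0,0,0]}
    - {"travel":[-0.147,-0.027,0],"turn":[0,0,0]}
    - {"travel":[-0.196,-0.036,0],"turn":[0,0,0]}
    - {"travel":[-0.24,-0.047,0],"turn":[0,0,0]}

```text
time: 21.85
position: [0.475, -0.2565, 0.3037]
tool_rot: [2.738, 1.54, 0.001]
ft_force: [0.6, -0.8, 0.3]
grip_width: 0.998
grip_force: 0.0
```

Request:
step_arm:
  commands:
    - {"travel":[-0.012,-0.002,0],"turn":[0,0,0]}
    - {"travel":[-0.012,-0.002,0],"turn":[0,0,0]}
    - {"travel":[-0.012,-0.002,0],"turn":[0,0,0]}
    - {"travel":[-0.012,-0.002,0],"turn":[0,0,0]}

```text
time: 22.25
position: [0.4705, -0.2615, 0.3033]
tool_rot: [-2.734, -1.546, 0.0]
ft_force: [-1.0, 0.2, -0.2]
grip_width: 1.0
grip_force: 0.0
```

Run:
```python
from h import *
s,c,im,H,S,V=wrist("w12");print(abs(s["qd"]).max());go(s=s)
print(proj(c,[[.470,-.264,.008],[.47,-.264,.186]]))
m=(S>140)&(H>100)&(H<135)
for b in blobs(m,200):
    P=plane(c,b,.008);print(cen(b),cv2.contourArea(b),cen(P),cen(cv2.convexHull(P.astype(np.float32))[:,0]),rect(P),np.array(cv2.minEnclosingCircle(P.astype(np.float32))[0]))
```

```text
0.006867120547549336
t 22.25 p [ 0.4705 -0.2615  0.3033] head 59.0 tilt [-0.  0.]
[[283.1384 172.7494]
 [283.0136 212.9118]]
[281.659  170.1212] 546.0 [ 0.47   -0.2602] [ 0.4675 -0.2645] [ 468.9 -263.7   47.7   47.9   41.7] [ 0.4666 -0.266 ]
```

View pics/w12.png

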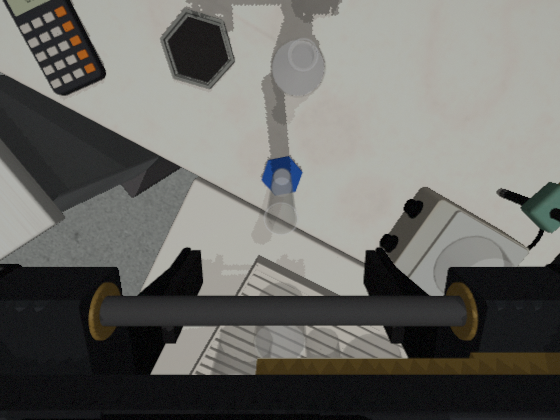

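The wrist view shows the hexagonal foot from (262,174) to (302,176), centre about (282,175), and the tube top near (282,215). Both put the cylinder at (0.4675, −0.2655); the hex tray is at (198,48).

Request:
step_arm:
  commands:
    - {"travel":[-0.005,0,0.02],"turn":[0,0,0]}
    - {"travel":[-0.005,0,0.05],"turn":[0,0,0]}
    - {"travel":[-0.005,0,0.08],"turn":[0,0,0]}
    - {"travel":[-0.005,0,0.1],"turn":[0,0,0]}
    - {"travel":[-0.005,0,0.1],"turn":[0,0,0]}

```text
time: 22.8
position: [0.4655, -0.2656, 0.2005]
tool_rot: [-2.732, -1.543, 0.007]
ft_force: [-0.7, 0.9, 0.7]
grip_width: 1.005
grip_force: 0.0
```

Request:
step_arm:
  commands:
    - {"travel":[0,0,0.02],"turn":[0,0,0]}
    - {"travel":[0,0,0.04],"turn":[0,0,0]}
    - {"travel":[0,0,0.063],"turn":[0,0,0]}
    - {"travel":[0,0,0.063],"turn":[0,0,0]}
    - {"travel":[0,0,0.063],"turn":[0,0,0]}

```text
time: 23.3
position: [0.4673, -0.2677, 0.1416]
tool_rot: [2.736, 1.543, 0.0]
ft_force: [0.3, 0.1, 1.3]
grip_width: 1.001
grip_force: 0.0
```

Request:
step_arm:
  commands:
    - {"travel":[0,0,0],"turn":[0,0,0]}
    - {"travel":[0,0,0],"turn":[0,0,0]}
    - {"travel":[0,0,0],"turn":[0,0,0]}
    - {"travel":[0,0,0],"turn":[0,0,0]}
    - {"travel":[0,0,0],"turn":[0,0,0]}
  gripper: 0.42
  force: 6

```text
time: 23.8
position: [0.4665, -0.2678, 0.1408]
tool_rot: [2.737, 1.542, 0.001]
ft_force: [-0.5, 0.1, -0.4]
grip_width: 0.635
grip_force: 0.0
```

Request:
step_arm:
  commands:
    - {"travel":[0,0,0],"turn":[0,0,0]}
    - {"travel":[0,0,0],"turn":[0,0,0]}
    - {"travel":[0,0,0],"turn":[0,0,0]}
    - {"travel":[0,0,0],"turn":[0,0,0]}
    - {"travel":[0,0,0],"turn":[0,0,0]}
  gripper: 0.15

```text
time: 24.3
position: [0.4663, -0.2677, 0.1405]
tool_rot: [-2.737, -1.542, 0.0]
ft_force: [-1.0, 0.5, 0.6]
grip_width: 0.325
grip_force: 6.0
```

Run:
```python
from h import *
s,c,im,H,S,V=wrist("w13");print(s["ft_force"],s["grip_width"],s["grip_force"]);p=s["position"];go((.458,-.08,p[2]+.13,59),s=s)
# hex tray from w12: dark liner + outer rim
s2=dict(position=np.array([.4705,-.2615,.3033]),tool_rot=np.array([-2.734,-1.546,0]));c=cam("wrist",s2)
V=cv2.imread("pics/w12.png").max(2).astype(int)
for t,z in((60,.003),(90,.003),(130,.008)):
    b=blob(V<t,(198,48),44);P=plane(c,b,z);print(t,cen(P),rect(P))
b=blob(cv2.imread("pics/top0.png").max(2)<100,(309,253),26);c=cam("top");P=plane(c,b,.005);print("top",cen(P),rect(P))
```

```text
[-1.0422  0.5164  0.6077] 0.32537891196405705 5.995037637767382
t 24.3 p [ 0.4663 -0.2677  0.1405] head 58.8 tilt [-0.  0.]
travel [ 0.156 -0.104 -0.13 ] turn [-0.  -0.  -0.2] dist 0.229
60 [ 0.458  -0.0808] [458.1 -80.7  74.1  65.3  74. ]
90 [ 0.4562 -0.0795] [457.4 -79.7  82.9  73.6  13.5]
130 [ 0.4631 -0.0791] [459.7 -79.4  92.1  88.1  59. ]
top [ 0.4576 -0.0778] [457.8 -77.3  91.3  80.6  73.7]
```

Request:
step_arm:
  commands:
    - {"travel":[0,0,0],"turn":[0,0,0]}
    - {"travel":[0,0,0],"turn":[0,0,0]}
    - {"travel":[0,0,-0.01],"turn":[0,0,0]}
    - {"travel":[0,0,-0.03],"turn":[0,0,0]}
    - {"travel":[0,0,-0.05],"turn":[0,0,0]}
  force: 12

```text
time: 24.85
position: [0.4662, -0.2679, 0.1914]
tool_rot: [-2.737, -1.541, 0.001]
ft_force: [1.3, 0.7, -1.3]
grip_width: 0.329
grip_force: 12.0
```

Request:
step_arm:
  commands:
    - {"travel":[0.015,-0.01,0],"turn":[0,0,0]}
    - {"travel":[0.04,-0.027,0],"turn":[0,0,0]}
    - {"travel":[0.07,-0.047,0],"turn":[0,0,0]}
    - {"travel":[0.1,-0.068,0],"turn":[0,0,0]}
    - {"travel":[0.13,-0.088,0],"turn":[0,0,0]}

```text
time: 25.35
position: [0.4584, -0.1098, 0.1913]
tool_rot: [2.737, 1.541, 0.002]
ft_force: [0.9, 0.0, -0.8]
grip_width: 0.323
grip_force: 12.0
```

Request:
step_arm:
  commands:
    - {"travel":[0.016,-0.01,0],"turn":[0,0,0]}
    - {"travel":[0.026,-0.017,0],"turn":[0,0,0]}
    - {"travel":[0.026,-0.017,0],"turn":[0,0,0]}
    - {"travel":[0.026,-0.017,0],"turn":[0,0,0]}
    - {"travel":[0.026,-0.017,0],"turn":[0,0,0]}

```text
time: 25.85
position: [0.4575, -0.0817, 0.1907]
tool_rot: [2.739, 1.538, -0.0]
ft_force: [-0.1, -0.1, -1.3]
grip_width: 0.325
grip_force: 12.0
```

Run:
```python
from h import *
s,c,im,H,S,V=wrist("w14");print(abs(s["qd"]).max(),s["grip_width"],s["grip_force"]);go((.457,-.0795,.1435,58.8),s=s)
m=(S>120)&(H>100)&(H<135);z=s["position"][2]-.1405+.008
for b in blobs(m[:260],200): P=plane(c,b,z);print("foot",cen(b),cen(P),cen(cv2.convexHull(P.astype(np.float32))[:,0]),rect(P))
top=ctrl.get_image("top")[:,:,::-1].copy();h=cv2.cvtColor(top,cv2.COLOR_BGR2HSV).astype(int);cv2.imwrite("pics/top1.png",top)
```

```text
0.0038770312631280293 0.32481575995087625 11.999171249462961
t 25.85 p [ 0.4575 -0.0817  0.1907] head 58.6 tilt [ 0.    -0.001]
travel [ 0.002 -0.002  0.047] turn [ 0.   0.  -0.2] dist 0.047
foot [282.0647 195.8933] [ 0.4615 -0.0751] [ 0.459  -0.0797] [460.2 -79.5  50.8  49.5  39.6]
```

View pics/w14.png

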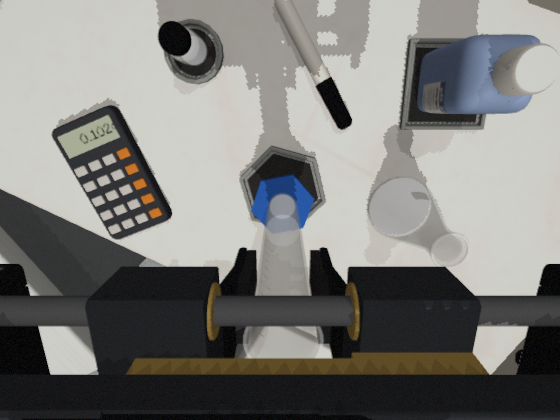

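The hexagonal tray's rim spans (240–325, 145–227). The foot hangs inside its outline at (282,204), within 2 mm of the centre, and the bottle and vial stand in their trays. I lower it.

Request:
step_arm:
  commands:
    - {"travel":[0.001,-0.001,0.015],"turn":[0,0,0]}
    - {"travel":[0.001,-0.001,0.03],"turn":[0,0,0]}
    - {"travel":[0.001,-0.001,0.039],"turn":[0,0,0]}
    - {"travel":[0.001,-0.001,0.043],"turn":[0,0,0]}
    - {"travel":[0.001,-0.001,0.043],"turn":[0,0,0]}

```text
time: 26.45
position: [0.4569, -0.0789, 0.1472]
tool_rot: [-2.738, -1.541, 0.001]
ft_force: [-1.1, 1.1, -1.7]
grip_width: 0.326
grip_force: 12.0
```

Request:
step_arm:
  commands:
    - {"travel":[0,0,0.001],"turn":[0,0,0]}
    - {"travel":[0,0,0.002],"turn":[0,0,0]}
    - {"travel":[0,0,0.003],"turn":[0,0,0]}
    - {"travel":[0,0,0.003],"turn":[0,0,0]}
    - {"travel":[0,0,0.003],"turn":[0,0,0]}

```text
time: 26.95
position: [0.4572, -0.0786, 0.1447]
tool_rot: [2.737, 1.542, 0.0]
ft_force: [-0.3, -1.0, -1.5]
grip_width: 0.323
grip_force: 12.0
```

Request:
step_arm:
  commands:
    - {"travel":[0,0,0.0005],"turn":[0,0,0]}
    - {"travel":[0,0,0.001],"turn":[0,0,0]}
    - {"travel":[0,0,0.0015],"turn":[0,0,0]}
    - {"travel":[0,0,0.0015],"turn":[0,0,0]}
    - {"travel":[0,0,0.0015],"turn":[0,0,0]}

```text
time: 27.45
position: [0.4573, -0.0786, 0.1434]
tool_rot: [2.737, 1.542, 0.001]
ft_force: [-1.0, 1.1, 1.9]
grip_width: 0.324
grip_force: 12.0
```

Request:
step_arm:
  commands:
    - {"travel":[0,0,0],"turn":[0,0,0]}
    - {"travel":[0,0,0],"turn":[0,0,0]}
    - {"travel":[0,0,0],"turn":[0,0,0]}
    - {"travel":[0,0,0],"turn":[0,0,0]}
    - {"travel":[0,0,0],"turn":[0,0,0]}
  gripper: 0.9

```text
time: 27.95
position: [0.4571, -0.0786, 0.143]
tool_rot: [-2.737, -1.542, 0.0]
ft_force: [-0.6, -0.3, 0.9]
grip_width: 0.698
grip_force: 0.0
```

Request:
step_arm:
  commands:
    - {"travel":[0,0,-0.03],"turn":[0,0,0]}
    - {"travel":[0,0,-0.07],"turn":[0,0,0]}
    - {"travel":[0,0,-0.11],"turn":[0,0,0]}
    - {"travel":[0,0,-0.15],"turn":[0,0,0]}
    - {"travel":[0,0,-0.15],"turn":[0,0,0]}

```text
time: 28.45
position: [0.46, -0.079, 0.2986]
tool_rot: [2.734, 1.54, 0.014]
ft_force: [1.1, 0.5, -0.3]
grip_width: 0.9
grip_force: 0.0
```

Request:
step_arm:
  commands:
    - {"travel":[0,0,0],"turn":[0,0,0]}
    - {"travel":[0,0,0],"turn":[0,0,0]}
    - {"travel":[0,0,0],"turn":[0,0,0]}

```text
time: 28.75
position: [0.4564, -0.0785, 0.2916]
tool_rot: [-2.736, -1.541, 0.004]
ft_force: [-0.4, 0.0, 0.3]
grip_width: 0.902
grip_force: 0.0
```

Run:
```python
from h import *
s,c,im,H,S,V=wrist("w15");go(s=s)
m=(S>120)&(H>100)&(H<135)
for b in blobs(m[:260],200): P=plane(c,b,.011);print("foot",cen(b),cen(P),cen(cv2.convexHull(P.astype(np.float32))[:,0]),rect(P))
for n,x,y in(("hex",.457,-.0795),("small",.4557,.0736),("square",.6415,-.0735)):print(n,proj(c,[x,y,.003]),proj(c,[x,y,.059]))
```

```text
t 28.75 p [ 0.4564 -0.0785  0.2916] head 58.8 tilt [-0.003 -0.   ]
foot [283.4555 166.6119] [ 0.4609 -0.0724] [ 0.4584 -0.0767] [459.6 -76.4  51.9  50.3  40. ]
foot [533.5914  13.121 ] [ 0.7937 -0.069 ] [ 0.7953 -0.0685] [797.6 -66.3  25.3  72.1  42. ]
foot [522.255   21.4479] [ 0.7803 -0.0707] [ 0.7806 -0.0668] [788.1 -73.1  16.1  81.6  40.4]
hex [[283.6965 171.934 ]] [[283.6585 180.9596]]
small [[217.1332  64.8501]] [[206.8879  58.4547]]
square [[409.7571  91.0754]] [[428.6024  88.7535]]
```

View pics/w15.png

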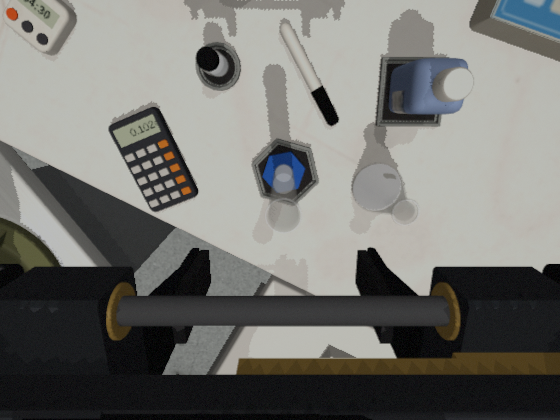

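All four containers stand in their trays: the cylinder foot at (283,172) in the hex tray centred at (285,171), the vial cap at (208,58) exactly as predicted, and the bottle square in its tray. The flask and beaker are still standing where they were. I hand in.

```bash
python3 -c "
from bench import ctrl
print(ctrl.close_job())"
```

```text
the job is handed in; nothing more can be done
None
```

The jar, vial, square bottle and measuring cylinder now stand upright in their matching trays, each within about 3 mm of the middle, the flask and beaker were not touched, and I handed the job in at about 29 s (no verdict was shown).

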